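Sort the parts of an opened battery pack

ROBOT

A 7-joint arm with a two-finger parallel gripper is mounted at the origin on the work surface. World frame = base frame: x ahead of the robot, y to its left, z up, the work surface at z = 0. Lengths are in m, angles in rad, forces in N, time in s.
With the tool pointing down it reaches from about 0.425 to 0.875 m from the base axis. Payload 4.7 kg.
Tool frame: the origin (TCP) lies midway between the tips of the shut fingers; the grasp point (between the pads) lies 19 mm behind it; z points along the fingers, y is the line along which they close (so a half turn about z gives the same grasp; the last joint's range is limited). The gripper opens to 87 mm and grips with 3 to 60 N. Pads are 19 mm wide; open, the fingers measure 117 mm over their backs; the gripper's body (75 mm by 190 mm) begins 51 mm behind the grasp point.
Start: joints at [-1.289, 0.321, -0.07, 1.45, 0.023, 1.371, -0.057], TCP at [0.172, 0.627, 0.223] pointing down, gripper open.
Joint ranges: [-2.86, 2.86], [-0.3, 2.09], [-1.38, 1.24], [0.06, 2.45], [-1.56, 4.7], [0.09, 2.05], [-2.69, 2.69]. Speed limits (rad/s): [2.57, 2.57, 3.14, 3.14, 3.14, 3.14, 3.14].

INTERFACE

Orientations are given as a unit quaternion [x, y, z, w].
In Python, from bench import arm gives the robot as it stands.
- The arm moves only by the tool move_arm, never from a script. Its argument "rows" is a list of rows, each an object of numbers: "dx", "dy", "dz": the shift along the tool's x, y, z in m; "spin": the turn about the tool's z in rad; "hand": the gripper's target within -1 to 1 (fully open at 1, half-way at 0, shut at -1). A call has 1 to 10 rows; each row is the pose to reach, as a shift and turn from the pose commanded when the call began, along the tool's axes at that moment; what a row does not reach only later rows make up. A row lasts 1/10 s, in which the tool goes at most 50 mm and 8.59 degrees, less where a joint would pass 70% of its speed; a pose out of reach is approached as far as the arm can. A call with a gripper value outside its range is refused whole. The fingers move at their own pace and stop on an object; the grip force is fixed at half the most. Time passes only in rows, so rows that repeat a pose let the fingers close. It gives the time, the measured TCP pose, the force, the opening and the grip force at its end, in the units of the state.
- arm.read_state(): the state, without advancing time (a new reading comes with each control period).
- arm.get_image(name): name is "scene" or "top"; returns a dict with "color" (480x640x3 uint8, red, green, blue), "K" (3x3 intrinsics, pixels), "rvec" (rotation vector, rad) and "tvec" (3), from world to camera coordinates, as OpenCV has them. Camera axes: x right, y down, z forward; pixel columns grow to the right and rows downward; lengths in m; the calibration is good to about 2 mm. A picture is of the moment at which its call begins. There is no depth.
- arm.close_job(): hands the job in; it is judged then, once.
Trained networks look in the newest picture that a camera, given by its name, has taken for a name from the list of things; names that differ only in an ending like _2 or _b are one class to them, and where a whole thing is asked for, a point or a joint stands for the part that bears it (a point fixed in the world has none). Each returns a list of dicts, best first, with "confidence" (0 to 1); they miss things now and then, are a little off and sometimes report something else, mostly with a low value. They report only what shows in the picture. A call takes as long as a camera call. They do not tell look-alikes from the thing itself.
- arm.search_frame(camera, thing): "position" ([x, y, z] in m, in world coordinates, good to about 4 mm: the middle of the surface that is visible of it).
The state is a dict: "clock": time; "q": joint angles; "joint_vel": joint speeds; "joint_efforts": joint torques, N m; "ee_pos": TCP position; "ee_rot": TCP orientation; "wrist_force": force on the tool from outside, world axes, zero at the start; "ft_torque": the same for the moment, N m; "gripper_width": finger opening in m; "grip_force": force on a finger pad.
Only numpy, scipy, OpenCV 4.12 (cv2) and the standard library are available. Lean on these libraries where they do the work, as an engineer would, in place of code of your own. Each camera call takes 0.05 s, during which the arm holds its last target. There are 200 camera calls.

TASK

Sort the parts from the opened battery pack into the trays: the failed cell (red label) into the red tray first, before anything else is carried off, then, in any order, both good cells (green labels) into the green tray and the copper link and the orange cover into the blue tray. Keep the cells upright all the way and set them down gently on the tray's floor, never dropping them; leave the link and the cover lying flat on the floor of their tray beside each other, right way up as they are now. Leave the yellow meter and the nut cup where they are.

Things in the scene. Friction and masses are not known exactly. Their poses are not given: they have to be found in the camera images.
- cell_failed: Failed battery cell: grey upright block 66 x 26 x 64 mm (x, y, z), about 0.24 kg, two metal terminal studs 12 mm wide and 4 mm high on top at x = +-26 mm; on its top and upper broad sides a 36 mm wide red label, with a white cross on top. Stands on the bench. Origin: centre of its underside; x along its 66 mm length, y across its 26 mm thickness, z up
- cell_good_1: Good battery cell: grey upright block 66 x 26 x 64 mm (x, y, z), about 0.24 kg, two metal terminal studs 12 mm wide and 4 mm high on top at x = +-26 mm; on its top and upper broad sides a 36 mm wide green label, with one white dot on top. Stands on the bench. Origin: centre of its underside; x along its 66 mm length, y across its 26 mm thickness, z up
- cell_good_2: Good battery cell: grey upright block 66 x 26 x 64 mm (x, y, z), about 0.24 kg, two metal terminal studs 12 mm wide and 4 mm high on top at x = +-26 mm; on its top and upper broad sides a 36 mm wide green label, with two white dots on top. Stands on the bench. Origin: centre of its underside; x along its 66 mm length, y across its 26 mm thickness, z up
- copper_link: copper busbar link, a flat bar 80 x 20 x 10 mm (x, y, z), about 0.14 kg, with two dark hole marks, lying flat. Origin: centre of its underside; x along its length, y across its 20 mm width, z up
- orange_cover: orange plastic busbar cover, a channel 80 x 24 x 22 mm (x, y, z), about 0.05 kg, lying open side down, with black ribs on top; its side walls are rigid. Origin: centre of its underside; x along its length, y across its 24 mm width, z up
- tray_red: Red open plastic tray, fixed to the bench, 120 x 160 x 30 mm outside (x, y, z), walls and floor 4 mm thick (inside 112 x 152 mm, 26 mm deep). Origin: centre of its underside; x along its short side, y along its long side, z up
- tray_green: Green open plastic tray, fixed to the bench, 120 x 160 x 30 mm outside (x, y, z), walls and floor 4 mm thick (inside 112 x 152 mm, 26 mm deep). Origin: centre of its underside; x along its short side, y along its long side, z up
- tray_blue: Blue open plastic tray, fixed to the bench, 120 x 160 x 30 mm outside (x, y, z), walls and floor 4 mm thick (inside 112 x 152 mm, 26 mm deep). Origin: centre of its underside; x along its short side, y along its long side, z up
- meter: bystander: yellow hand-held test meter, 150 x 78 mm, 44 mm high, lying loose on the bench. Origin: centre of its underside; x along its length
- nut_cup: bystander: round steel cup with nuts in it, 84 mm wide, 45 mm high, loose. Origin: centre of its underside
Things that resemble listed ones, but are neither listed nor needed, are in the scene too. What is meant by the tray_blue is not grey, and is the larger of those in its own colour. There is more than one size of the tray_red; the job needs the largest.

How it is judged:
By the outcome, as a careful person would: the job done as asked, in the order asked, and still so for the second after the job is handed in, with the robot touching nothing.
It also fails if it takes over 136 s, if anything falls off the work surface, if the arm or the gripper's body presses on something with over 40 N, if the wrist force passes 120 N, or if a joint passes its speed limit or range.

## Working session

There is one attempt and no reset: what is moved stays moved. The work goes in short steps, Python scripts to look and compute and a tool call to move; the robot and the scene stay as the last step left them, time stands still between calls to the robot, and variables do not carry over. Pictures are saved under pics/ and viewed, at most 14 in all, crops included, and the job is handed in when it is done.

Besides the shell and the picture viewer there is one more tool, called after ">>>" as a command line: name --argument value ..., lists and objects as JSON in quotes. move_arm: Moves the arm, as the interface text tells. Its arguments: {"type":"object","properties":{"rows":{"type":"array","items":{"type":"object","properties":{"dx":{"type":"number"},"dy":{"type":"number"},"dz":{"type":"number"},"spin":{"type":"number"},"hand":{"type":"number"}}}}},"required":["rows"]}

```bash
mkdir -p pics
cat > h.py <<'E'
import numpy as np, cv2
from bench import arm
def shot(cam,fn=None):
    d=arm.get_image(cam)
    if fn: cv2.imwrite('pics/'+fn,d['color'][...,::-1])
    return d
def ray(d,uv,z):
    R,_=cv2.Rodrigues(np.array(d['rvec'],float)); t=np.array(d['tvec'],float).ravel()
    p=cv2.undistortPoints(np.array(uv,float).reshape(-1,1,2),np.array(d['K'],float),None).reshape(-1,2)
    v=np.c_[p,np.ones(len(p))]@R; c=-R.T@t
    return c+v*((z-c[2])/v[:,2])[:,None]
def proj(d,P):
    return cv2.projectPoints(np.array(P,float).reshape(-1,3),np.array(d['rvec'],float),np.array(d['tvec'],float),np.array(d['K'],float),None)[0].reshape(-1,2)
E
python3 - <<'E'
from h import *
d=shot('top','top0.png'); s=shot('scene','scene0.png')
for n in "cell_failed cell_good_1 copper_link orange_cover tray_red tray_green tray_blue meter nut_cup".split():
    for cam,D in (('top',d),('scene',s)):
        for r in arm.search_frame(cam,n): print(n,cam,np.round(r['position'],3),round(r['confidence'],2),proj(D,r['position']).round()[0])
print(arm.read_state())
E
```

```text
cell_failed top [0.392 0.257 0.067] 0.71 [255. 297.]
cell_failed scene [0.407 0.256 0.042] 0.71 [324. 192.]
cell_good_1 top [ 0.413 -0.124  0.066] 0.71 [415. 287.]
cell_good_1 top [ 0.387 -0.261  0.064] 0.69 [473. 297.]
cell_good_1 scene [ 0.433 -0.141  0.054] 0.75 [211. 262.]
cell_good_1 scene [ 0.395 -0.273  0.046] 0.72 [147. 289.]
copper_link top [ 0.462 -0.01   0.009] 0.7 [365. 268.]
copper_link scene [ 0.469 -0.014  0.006] 0.54 [268. 258.]
orange_cover top [0.416 0.139 0.022] 0.74 [306. 287.]
orange_cover top [0.591 0.228 0.002] 0.31 [272. 219.]
orange_cover scene [0.424 0.134 0.018] 0.83 [298. 220.]
orange_cover scene [ 0.397 -0.275  0.044] 0.72 [147. 290.]
orange_cover scene [ 0.434 -0.139  0.051] 0.21 [213. 263.]
tray_red top [ 0.743 -0.209  0.006] 0.94 [439. 160.]
tray_red top [ 0.577 -0.225  0.003] 0.75 [448. 223.]
tray_red top [ 0.321 -0.402 -0.   ] 0.63 [522. 323.]
tray_red scene [ 0.576 -0.229  0.002] 0.72 [226. 336.]
tray_red scene [ 0.313 -0.4   -0.001] 0.59 [ 73. 321.]
tray_red scene [ 0.741 -0.208  0.005] 0.57 [297. 374.]
tray_green top [ 0.577 -0.228  0.003] 0.66 [4
[... 648 characters left out ...]
': array([-1.2888767 ,  0.32098029, -0.07008206,  1.45052908,  0.02263211,
        1.37081432, -0.05691458]), 'joint_vel': array([ 0.00023272,  0.00123048,  0.0004023 ,  0.00052218, -0.00059718,
       -0.00179076,  0.00011769]), 'joint_efforts': array([-2.51738555e-05, -4.91118836e+01, -4.03312594e-01, -3.12769282e+01,
       -6.37178100e-02,  3.36490944e-02,  5.89520283e-06]), 'ee_pos': array([0.17205653, 0.62681694, 0.22258459]), 'ee_rot': array([1.33512725e-01, 9.91047098e-01, 2.33399811e-05, 4.53508923e-05]), 'wrist_force': array([ 0.12234107, -1.48820852,  0.25713894]), 'ft_torque': array([-0.03134522,  0.00421915,  0.00087088]), 'grip_force': 0.0, 'gripper_width': 0.08712115272390102}
```

View pics/top0.png

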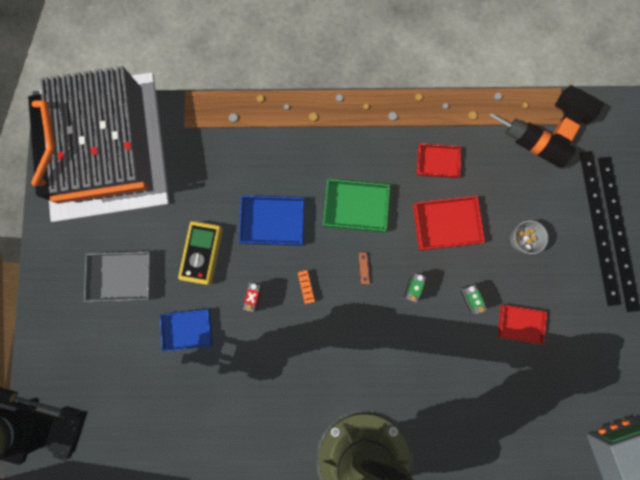

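View pics/scene0.png

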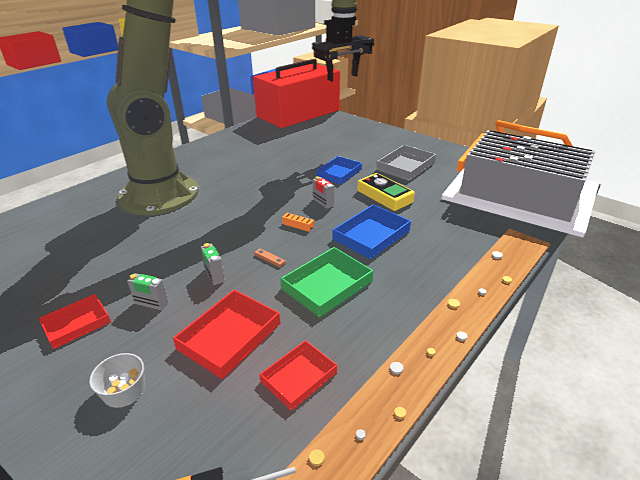

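The red trays are at top px (449,223), (439,160) and (522,323). The first is clearly the largest, about 68 px wide against 48, so it is the one meant. The blue trays are at (272,220), which is the larger, and (186,330); the grey one at (118,276) is out. I'll confirm these in one crop and measure the poses.

```bash
cat > m.py <<'E'
from h import *
def box(d,c,r,kind,z):
    """minAreaRect of a colour blob in world mm at height z"""
    x,y=c; im=d['color'][y-r:y+r,x-r:x+r]; hsv=cv2.cvtColor(im,cv2.COLOR_RGB2HSV).astype(int)
    H,S,V=hsv[...,0],hsv[...,1],hsv[...,2]
    m={'red':((H<8)|(H>172))&(S>120)&(V>70),'green':(H>40)&(H<85)&(S>90)&(V>60),'blue':(H>105)&(H<130)&(S>120)&(V>60),
       'cu':(H<20)&(S>70)&(V>60),'obj':(S>70)&(V>60)|(V>110)}[kind].astype(np.uint8)
    n,l,st,_=cv2.connectedComponentsWithStats(m,connectivity=8); k=1+np.argmax(st[1:,4])
    yy,xx=np.nonzero(l==k); P=ray(d,np.c_[xx+x-r,yy+y-r],z)[:,:2]
    (cx,cy),(w,h),a=cv2.minAreaRect((P*1000).astype(np.float32))
    if w<h: w,h,a=h,w,a+90
    return np.round([cx,cy,w,h,(a+90)%180-90],1)
E
python3 - <<'E'
from m import *
d=shot('top')
for n,c,r,k,z in [('fail',(252,297),25,'obj',.066),('g1',(415,287),25,'obj',.066),('g2',(474,298),25,'obj',.066),('link',(364,268),28,'cu',.01),('cover',(307,287),28,'cu',.022),
 ('Tred',(449,223),45,'red',.03),('Tgreen',(357,205),45,'green',.03),('Tblue',(272,220),45,'blue',.03),('Tred_b',(439,160),32,'red',.03),('Tred_c',(522,323),32,'red',.03),('Tblue_b',(186,330),32,'blue',.03)]:
    print(n,box(d,c,r,k,z))
im=d['color'][140:350,155:555,::-1]
cv2.imwrite('pics/crop1.png',cv2.resize(im,None,fx=2,fy=2,interpolation=cv2.INTER_CUBIC))
im=np.hstack([cv2.resize(d['color'][c[1]-22:c[1]+22,c[0]-20:c[0]+20,::-1],None,fx=6,fy=6,interpolation=cv2.INTER_CUBIC) for c in [(252,297),(415,287),(474,298)]])
cv2.imwrite('pics/crop2.png',im)
E
```

```text
fail [391.9 267.1  66.3  33.2 -13.4]
g1 [ 411.  -125.    66.8   34.5  -20.4]
g2 [ 381.7 -265.9   66.7   36.4   20.8]
link [462.4  -7.3  82.   25.3   3.9]
cover [416.8 138.9  84.8  30.9  13.2]
Tred [ 573.7 -219.6  169.4  123.6  -84. ]
Tgreen [620.3  10.2 162.7 125.7  84.2]
Tblue [584.1 224.6 163.  123.7  87.7]
Tred_b [ 734.5 -202.3  113.8   86.    85.5]
Tred_c [ 321.3 -389.4  116.4   82.3   80.8]
Tblue_b [314.2 432.6 123.8  90.6 -84.4]
```

View pics/crop1.png

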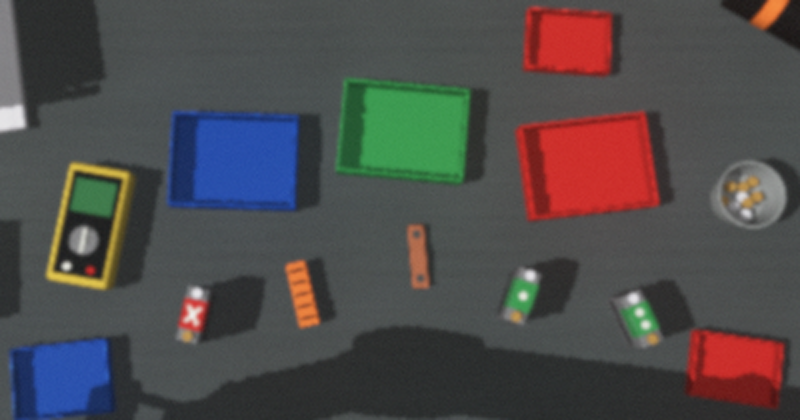

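View pics/crop2.png

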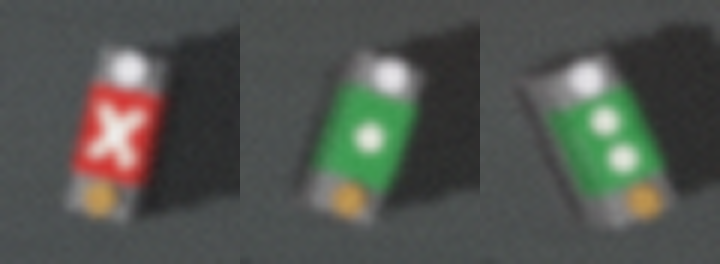

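The crop confirms the choices: the large red tray at (449,223), the green one at (357,205) and the large blue one at (272,220). The cross marks the failed cell at (252,297). The studs give cell poses that the visible sides do not bias.

Run:
```python
from h import *
d=shot('top')
for n,a,b in [('fail',(253.2,286.5),(248.3,308.3)),('g1',(420,277.7),(413,298.3)),('g2',(471.5,288.8),(481.5,309.7))]:
    P=ray(d,np.array([a,b])-.45,.068)[:,:2]*1000; v=P[0]-P[1]
    print(n,P.mean(0).round(1),'dist',np.hypot(*v).round(1),'ang',np.degrees(np.arctan2(v[1],v[0])).round(1))
s=arm.read_state(); t=s['ee_pos']
from scipy.spatial.transform import Rotation as Ro
print(Ro.from_quat(s['ee_rot']).as_matrix().round(4))
```

```text
fail [391.6 269.5] dist 52.6 ang -12.1
g1 [ 410.7 -125.9] dist 52.1 ang -20.6
g2 [ 382.9 -267.6] dist 53.9 ang 23.3
[[-9.644e-01  2.646e-01  1.000e-04]
 [ 2.646e-01  9.644e-01  1.000e-04]
 [-0.000e+00  1.000e-04 -1.000e+00]]
```

>>> move_arm --rows '[{"dx": -0.306, "dy": -0.2865, "dz": 0.1, "spin": -0.056, "hand": 1}, {"dx": -0.306, "dy": -0.2865, "dz": 0.1, "spin": -0.056, "hand": 1}, {"dx": -0.306, "dy": -0.2865, "dz": 0.1, "spin": -0.056, "hand": 1}, {"dx": -0.306, "dy": -0.2865, "dz": 0.1, "spin": -0.056, "hand": 1}, {"dx": -0.306, "dy": -0.2865, "dz": 0.1, "spin": -0.056, "hand": 1}, {"dx": -0.306, "dy": -0.2865, "dz": 0.1, "spin": -0.056, "hand": 1}, {"dx": -0.306, "dy": -0.2865, "dz": 0.1, "spin": -0.056, "hand": 1}, {"dx": -0.306, "dy": -0.2865, "dz": 0.1, "spin": -0.056, "hand": 1}, {"dx": -0.306, "dy": -0.2865, "dz": 0.1, "spin": -0.056, "hand": 1}, {"dx": -0.306, "dy": -0.2865, "dz": 0.1, "spin": -0.056, "hand": 1}]'

```text
clock: 2.1
ee_pos: [0.3934, 0.2645, 0.1218]
ee_rot: [0.11, 0.994, -0.001, -0.0]
wrist_force: [-0.1, -0.8, 0.9]
gripper_width: 0.0871
grip_force: 0.0
```

```bash
cat > go.py <<'E'
import sys
from h import *
from scipy.spatial.transform import Rotation as Ro
def go(x,y,z,az,label=''):
    "tool-frame shift to world target (m), az = wanted direction of the part's long axis, deg (tool x either way)"
    s=arm.read_state(); R=Ro.from_quat(s['ee_rot']).as_matrix(); D=R.T@(np.array([x,y,z])-s['ee_pos'])
    cur=np.degrees(np.arctan2(R[1,0],R[0,0])); out=[]
    for a in (az,az+180):
        dl=(a-cur+180)%360-180; out.append(round(-np.radians(dl),3))
    print(label,'t',round(s['clock'],1),'tcp',s['ee_pos'].round(4),'az',cur.round(1),'q7',s['q'][6].round(2),'F',np.round(s['wrist_force'],1),'w',round(s['gripper_width'],4),'| d',D.round(4),'spin',out)
if __name__=='__main__': go(*map(float,sys.argv[1:5]))
E
python3 go.py .3916 .2695 .034 -12.1; python3 -c "
from h import *
d=shot('top'); s=shot('scene')
a=cv2.resize(d['color'][240:350,190:310,::-1],(480,440),interpolation=cv2.INTER_CUBIC)
b=cv2.resize(s['color'][130:230,280:360,::-1],(320,400),interpolation=cv2.INTER_CUBIC);b=cv2.copyMakeBorder(b,0,40,0,0,0)
cv2.imwrite('pics/a1.png',np.hstack([a,b]))"
```

```text
t 2.1 tcp [0.3934 0.2645 0.1218] az 167.4 q7 0.71 F [-0.1 -0.8  0.9] w 0.0871 | d [0.0029 0.0046 0.0878] spin [np.float64(3.133), np.float64(-0.009)]
```

View pics/a1.png

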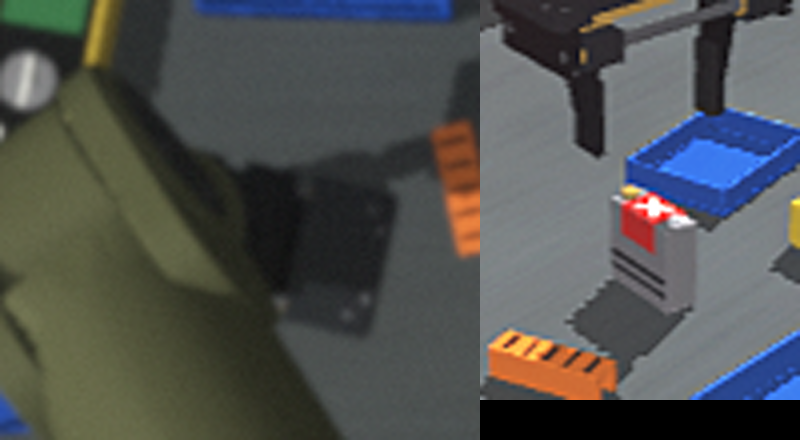

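The cell is between the fingers, so I'm going down and gripping.

>>> move_arm --rows '[{"dz": 0.03, "hand": 1}, {"dz": 0.06, "hand": 1}, {"dz": 0.089, "hand": 1}, {"dz": 0.089, "hand": 1}, {"dz": 0.089, "hand": 0}, {"dz": 0.089, "hand": -0.4}, {"dz": 0.089, "hand": -0.6}, {"dz": 0.089, "hand": -0.7}, {"dz": 0.089, "hand": -0.8}, {"dz": 0.089, "hand": -0.9}]'

```text
invalid input
```

```bash
python3 go.py .5737 -.2196 .16 6
```

```text
t 2.2 tcp [0.3914 0.2695 0.1227] az 167.8 q7 0.7 F [-0.5  1.  -0.7] w 0.0869 | d [-0.2817 -0.4394 -0.0377] spin [np.float64(2.823), np.float64(-0.318)]
```

>>> move_arm --rows '[{"dx": 0, "dy": 0, "dz": 0.03, "spin": 0, "hand": 1}, {"dx": 0, "dy": 0, "dz": 0.06, "spin": 0, "hand": 1}, {"dx": 0, "dy": 0, "dz": 0.089, "spin": 0, "hand": 1}, {"dx": 0, "dy": 0, "dz": 0.089, "spin": 0, "hand": 1}, {"dx": 0, "dy": 0, "dz": 0.089, "spin": 0, "hand": 0}, {"dx": 0, "dy": 0, "dz": 0.089, "spin": 0, "hand": -0.3}, {"dx": 0, "dy": 0, "dz": 0.089, "spin": 0, "hand": -0.5}, {"dx": 0, "dy": 0, "dz": 0.089, "spin": 0, "hand": -0.7}, {"dx": 0, "dy": 0, "dz": 0.089, "spin": 0, "hand": -1}, {"dx": 0, "dy": 0, "dz": 0.089, "spin": 0, "hand": -1}]'

```text
clock: 3.2
ee_pos: [0.3915, 0.2697, 0.0339]
ee_rot: [0.106, 0.994, 0.0, 0.0]
wrist_force: [0.2, -0.6, 0.6]
gripper_width: 0.0467
grip_force: 0.0
```

```bash
python3 go.py .5737 -.2196 .16 6
```

```text
t 3.2 tcp [0.3915 0.2697 0.0339] az 167.9 q7 0.73 F [ 0.2 -0.6  0.6] w 0.0467 | d [-0.2811 -0.44   -0.1262] spin [np.float64(2.825), np.float64(-0.317)]
```

>>> move_arm --rows '[{"dx": 0, "dy": 0, "dz": 0, "spin": 0, "hand": -1}, {"dx": 0, "dy": 0, "dz": 0, "spin": 0, "hand": -1}, {"dx": 0, "dy": 0, "dz": 0, "spin": 0, "hand": -1}, {"dx": 0, "dy": 0, "dz": 0, "spin": 0, "hand": -1}, {"dx": 0, "dy": 0, "dz": 0, "spin": 0, "hand": -1}, {"dx": 0, "dy": 0, "dz": 0, "spin": 0, "hand": -1}, {"dx": 0, "dy": 0, "dz": -0.02, "spin": 0, "hand": -1}, {"dx": 0, "dy": 0, "dz": -0.05, "spin": 0, "hand": -1}, {"dx": 0, "dy": 0, "dz": -0.09, "spin": 0, "hand": -1}, {"dx": 0, "dy": 0, "dz": -0.12, "spin": 0, "hand": -1}]'

```text
clock: 4.2
ee_pos: [0.3914, 0.2697, 0.1552]
ee_rot: [0.106, 0.994, 0.0, 0.0]
wrist_force: [0.9, 0.4, -1.9]
gripper_width: 0.0256
grip_force: 29.9
```

```bash
python3 go.py .5737 -.2196 .16 6
```

```text
t 4.2 tcp [0.3914 0.2697 0.1552] az 167.9 q7 0.7 F [ 0.9  0.4 -1.9] w 0.0256 | d [-0.2811 -0.44   -0.005 ] spin [np.float64(2.825), np.float64(-0.316)]
```

>>> move_arm --rows '[{"dx": -0.011, "dy": -0.018, "dz": 0, "spin": -0.02, "hand": -1}, {"dx": -0.033, "dy": -0.052, "dz": 0, "spin": -0.06, "hand": -1}, {"dx": -0.057, "dy": -0.09, "dz": 0, "spin": -0.1, "hand": -1}, {"dx": -0.082, "dy": -0.128, "dz": 0, "spin": -0.13, "hand": -1}, {"dx": -0.107, "dy": -0.168, "dz": 0, "spin": -0.16, "hand": -1}, {"dx": -0.132, "dy": -0.206, "dz": 0, "spin": -0.19, "hand": -1}, {"dx": -0.157, "dy": -0.245, "dz": 0, "spin": -0.22, "hand": -1}, {"dx": -0.182, "dy": -0.284, "dz": 0, "spin": -0.25, "hand": -1}, {"dx": -0.206, "dy": -0.323, "dz": 0, "spin": -0.28, "hand": -1}, {"dx": -0.231, "dy": -0.362, "dz": 0, "spin": -0.317, "hand": -1}]'

```text
clock: 5.2
ee_pos: [0.5411, -0.1343, 0.1532]
ee_rot: [-0.053, 0.999, 0.0, -0.0]
wrist_force: [0.9, 1.0, -1.2]
gripper_width: 0.0258
grip_force: 29.9
```

```bash
python3 go.py .5737 -.2196 .16 6
```

```text
t 5.2 tcp [ 0.5411 -0.1343  0.1532] az -173.9 q7 1.98 F [ 0.9  1.  -1.2] w 0.0258 | d [-0.0233 -0.0883 -0.0069] spin [np.float64(-3.139), np.float64(0.002)]
```

>>> move_arm --rows '[{"dx": -0.01, "dy": -0.035, "dz": 0, "spin": 0, "hand": -1}, {"dx": -0.018, "dy": -0.065, "dz": 0, "spin": 0, "hand": -1}, {"dx": -0.023, "dy": -0.083, "dz": 0, "spin": 0, "hand": -1}, {"dx": -0.023, "dy": -0.088, "dz": 0, "spin": 0, "hand": -1}, {"dx": -0.023, "dy": -0.088, "dz": 0.02, "spin": 0, "hand": -1}, {"dx": -0.023, "dy": -0.088, "dz": 0.045, "spin": 0, "hand": -1}, {"dx": -0.023, "dy": -0.088, "dz": 0.07, "spin": 0, "hand": -1}, {"dx": -0.023, "dy": -0.088, "dz": 0.09, "spin": 0, "hand": -1}, {"dx": -0.023, "dy": -0.088, "dz": 0.1, "spin": 0, "hand": -1}, {"dx": -0.023, "dy": -0.088, "dz": 0.105, "spin": 0, "hand": -1}]'

```text
clock: 6.2
ee_pos: [0.5725, -0.2167, 0.0474]
ee_rot: [-0.053, 0.999, 0.001, -0.001]
wrist_force: [-1.0, 0.0, -1.4]
gripper_width: 0.026
grip_force: 29.9
```

```bash
python3 go.py .5737 -.2196 .038 6
```

```text
t 6.2 tcp [ 0.5725 -0.2167  0.0474] az -173.9 q7 2.23 F [-1.   0.  -1.4] w 0.026 | d [-0.0009 -0.003   0.0094] spin [np.float64(-3.14), np.float64(0.001)]
```

>>> move_arm --rows '[{"dx": 0, "dy": 0, "dz": 0.003, "spin": 0, "hand": -1}, {"dx": 0, "dy": 0, "dz": 0.005, "spin": 0, "hand": -1}, {"dx": 0, "dy": 0, "dz": 0.0065, "spin": 0, "hand": -1}, {"dx": 0, "dy": 0, "dz": 0.0075, "spin": 0, "hand": -1}, {"dx": 0, "dy": 0, "dz": 0.0085, "spin": 0, "hand": -1}, {"dx": 0, "dy": 0, "dz": 0.0085, "spin": 0, "hand": -1}]'

```text
clock: 6.8
ee_pos: [0.5732, -0.218, 0.0401]
ee_rot: [-0.053, 0.999, 0.0, 0.0]
wrist_force: [0.4, -0.2, -2.3]
gripper_width: 0.0256
grip_force: 29.9
```

```bash
python3 go.py .5737 -.2196 .038 6; python3 -c "
from h import *
s=shot('scene')
cv2.imwrite('pics/b1.png',cv2.resize(s['color'][250:390,150:310,::-1],(640,560),interpolation=cv2.INTER_CUBIC))"
```

```text
t 6.8 tcp [ 0.5732 -0.218   0.0401] az -174.0 q7 2.23 F [ 0.4 -0.2 -2.3] w 0.0256 | d [-0.0003 -0.0017  0.0021] spin [np.float64(-3.141), np.float64(0.0)]
```

View pics/b1.png

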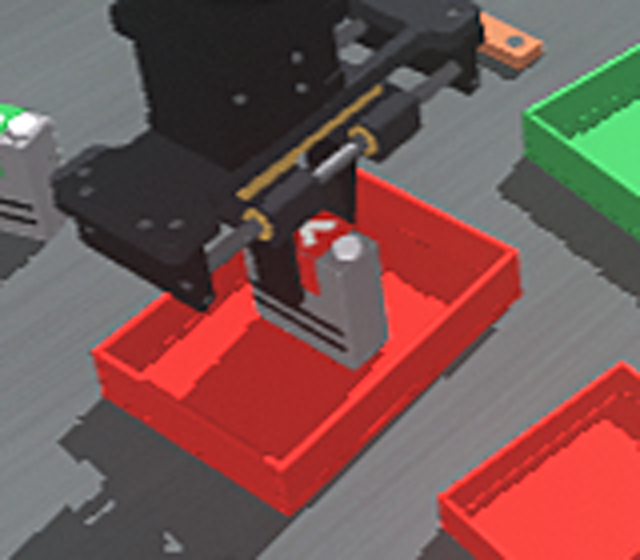

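The picture shows the failed cell upright inside the big red tray, about 2 mm above its floor. I'll lower it in small steps until it touches.

>>> move_arm --rows '[{"dx": 0, "dy": 0, "dz": 0.0007, "spin": 0, "hand": -1}, {"dx": 0, "dy": 0, "dz": 0.0014, "spin": 0, "hand": -1}, {"dx": 0, "dy": 0, "dz": 0.002, "spin": 0, "hand": -1}, {"dx": 0, "dy": 0, "dz": 0.002, "spin": 0, "hand": -1}, {"dx": 0, "dy": 0, "dz": 0.002, "spin": 0, "hand": -1}]'

```text
clock: 7.35
ee_pos: [0.5732, -0.2179, 0.038]
ee_rot: [-0.053, 0.999, 0.0, 0.0]
wrist_force: [-0.7, -1.0, -2.9]
gripper_width: 0.0258
grip_force: 29.9
```

>>> move_arm --rows '[{"dx": 0, "dy": 0, "dz": 0.0005, "spin": 0, "hand": -1}, {"dx": 0, "dy": 0, "dz": 0.001, "spin": 0, "hand": -1}, {"dx": 0, "dy": 0, "dz": 0.001, "spin": 0, "hand": -1}, {"dx": 0, "dy": 0, "dz": 0.001, "spin": 0, "hand": -1}]'

```text
clock: 7.75
ee_pos: [0.5733, -0.218, 0.0375]
ee_rot: [-0.053, 0.999, 0.0, 0.0]
wrist_force: [-1.9, 1.0, 3.2]
gripper_width: 0.0256
grip_force: 29.9
```

>>> move_arm --rows '[{"dx": 0, "dy": 0, "dz": 0.001, "spin": 0, "hand": 0.6}, {"dx": 0, "dy": 0, "dz": 0.001, "spin": 0, "hand": 0.6}, {"dx": 0, "dy": 0, "dz": 0.001, "spin": 0, "hand": 0.6}, {"dx": 0, "dy": 0, "dz": 0.001, "spin": 0, "hand": 0.6}, {"dx": 0, "dy": 0, "dz": 0.001, "spin": 0, "hand": 0.6}, {"dx": 0, "dy": 0, "dz": -0.02, "spin": 0, "hand": 0.6}, {"dx": 0, "dy": 0, "dz": -0.05, "spin": 0, "hand": 0.6}, {"dx": 0, "dy": 0, "dz": -0.09, "spin": 0, "hand": 1}, {"dx": 0, "dy": 0, "dz": -0.09, "spin": 0, "hand": 1}]'

```text
clock: 8.65
ee_pos: [0.5766, -0.2198, 0.1328]
ee_rot: [-0.052, 0.999, -0.001, 0.005]
wrist_force: [1.3, -0.7, -0.2]
gripper_width: 0.0782
grip_force: 0.0
```

```bash
python3 go.py .4107 -.1259 .034 -20.6
```

```text
t 8.7 tcp [ 0.5766 -0.2198  0.1328] az -174.0 q7 2.18 F [ 1.3 -0.7 -0.2] w 0.0782 | d [0.1561 0.1111 0.097 ] spin [np.float64(-2.677), np.float64(0.465)]
```

>>> move_arm --rows '[{"dx": 0.03, "dy": 0.022, "dz": 0, "spin": 0.1, "hand": 1}, {"dx": 0.065, "dy": 0.047, "dz": 0, "spin": 0.2, "hand": 1}, {"dx": 0.1, "dy": 0.072, "dz": 0, "spin": 0.3, "hand": 1}, {"dx": 0.13, "dy": 0.093, "dz": 0.01, "spin": 0.4, "hand": 1}, {"dx": 0.1525, "dy": 0.1093, "dz": 0.01, "spin": 0.465, "hand": 1}, {"dx": 0.1525, "dy": 0.1093, "dz": 0.01, "spin": 0.465, "hand": 1}, {"dx": 0.1525, "dy": 0.1093, "dz": 0.01, "spin": 0.465, "hand": 1}]'

```text
clock: 9.35
ee_pos: [0.4105, -0.125, 0.1173]
ee_rot: [0.178, 0.984, 0.001, 0.001]
wrist_force: [0.4, 0.3, 0.2]
gripper_width: 0.0869
grip_force: 0.0
```

```bash
python3 go.py .4107 -.1259 .034 -20.6; python3 -c "
from h import *
s=shot('scene');t=shot('top')
a=cv2.resize(s['color'][180:330,140:290,::-1],(400,400));b=cv2.resize(t['color'][180:260,400:500,::-1],(400,320));b=cv2.copyMakeBorder(b,0,80,0,0,0)
cv2.imwrite('pics/c1.png',np.hstack([a,b]))"
```

```text
t 9.3 tcp [ 0.4105 -0.125   0.1173] az 159.5 q7 1.38 F [0.4 0.3 0.2] w 0.0869 | d [-0.0004 -0.0008  0.0833] spin [np.float64(-3.14), np.float64(0.001)]
```

View pics/c1.png

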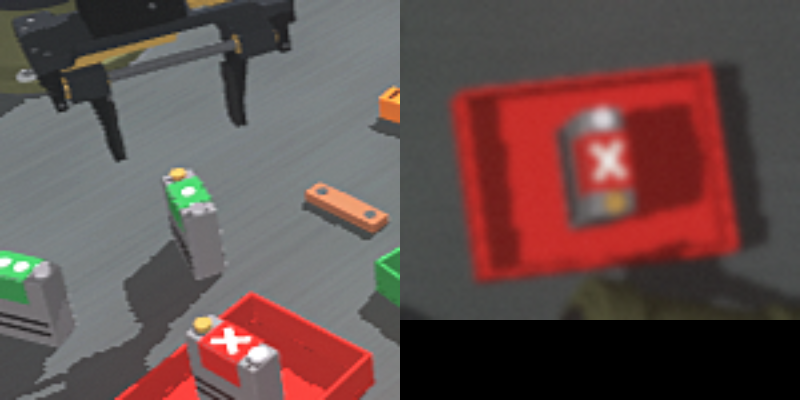

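The failed cell stands upright in the middle of the red tray, and good cell 1 lies between the fingers. I'm descending to grip it.

>>> move_arm --rows '[{"dx": 0, "dy": 0, "dz": 0.03, "spin": 0, "hand": 1}, {"dx": 0, "dy": 0, "dz": 0.06, "spin": 0, "hand": 1}, {"dx": 0, "dy": 0, "dz": 0.083, "spin": 0, "hand": 1}, {"dx": 0, "dy": 0, "dz": 0.083, "spin": 0, "hand": 0}, {"dx": 0, "dy": 0, "dz": 0.083, "spin": 0, "hand": -1}, {"dx": 0, "dy": 0, "dz": 0.083, "spin": 0, "hand": -1}, {"dx": 0, "dy": 0, "dz": 0.083, "spin": 0, "hand": -1}, {"dx": 0, "dy": 0, "dz": 0.083, "spin": 0, "hand": -1}, {"dx": 0, "dy": 0, "dz": 0.083, "spin": 0, "hand": -1}, {"dx": 0, "dy": 0, "dz": 0.083, "spin": 0, "hand": -1}]'

```text
clock: 10.45
ee_pos: [0.4103, -0.1252, 0.0344]
ee_rot: [0.179, 0.984, 0.0, 0.0]
wrist_force: [0.6, -0.2, -0.2]
gripper_width: 0.039
grip_force: 0.0
```

>>> move_arm --rows '[{"dx": 0, "dy": 0, "dz": 0, "spin": 0, "hand": -1}, {"dx": 0, "dy": 0, "dz": 0, "spin": 0, "hand": -1}, {"dx": 0, "dy": 0, "dz": 0, "spin": 0, "hand": -1}, {"dx": 0, "dy": 0, "dz": 0, "spin": 0, "hand": -1}, {"dx": 0, "dy": 0, "dz": -0.02, "spin": 0, "hand": -1}, {"dx": 0, "dy": 0, "dz": -0.05, "spin": 0, "hand": -1}, {"dx": 0, "dy": 0, "dz": -0.085, "spin": 0, "hand": -1}, {"dx": 0, "dy": 0, "dz": -0.1, "spin": 0, "hand": -1}, {"dx": 0, "dy": 0, "dz": -0.1, "spin": 0, "hand": -1}]'

```text
clock: 11.35
ee_pos: [0.4115, -0.1253, 0.1358]
ee_rot: [0.179, 0.984, 0.001, 0.002]
wrist_force: [0.5, -0.4, -3.5]
gripper_width: 0.0259
grip_force: 29.8
```

```bash
python3 go.py .6165 -.027 .038 -5.8
```

```text
t 11.3 tcp [ 0.4115 -0.1253  0.1358] az 159.4 q7 1.36 F [ 0.5 -0.4 -3.5] w 0.0259 | d [-0.1569  0.164   0.0987] spin [np.float64(2.883), np.float64(-0.258)]
```

>>> move_arm --rows '[{"dx": -0.013, "dy": 0.014, "dz": 0, "spin": -0.04, "hand": -1}, {"dx": -0.038, "dy": 0.04, "dz": 0, "spin": -0.09, "hand": -1}, {"dx": -0.066, "dy": 0.069, "dz": 0, "spin": -0.14, "hand": -1}, {"dx": -0.095, "dy": 0.099, "dz": 0, "spin": -0.19, "hand": -1}, {"dx": -0.122, "dy": 0.128, "dz": 0, "spin": -0.23, "hand": -1}, {"dx": -0.145, "dy": 0.152, "dz": 0, "spin": -0.258, "hand": -1}, {"dx": -0.157, "dy": 0.164, "dz": 0, "spin": -0.258, "hand": -1}, {"dx": -0.157, "dy": 0.164, "dz": 0, "spin": -0.258, "hand": -1}, {"dx": -0.157, "dy": 0.164, "dz": 0.02, "spin": -0.258, "hand": -1}, {"dx": -0.157, "dy": 0.164, "dz": 0.04, "spin": -0.258, "hand": -1}]'

```text
clock: 12.35
ee_pos: [0.6134, -0.0282, 0.0924]
ee_rot: [0.051, 0.999, -0.0, -0.001]
wrist_force: [0.4, -0.1, -3.7]
gripper_width: 0.0259
grip_force: 29.8
```

```bash
python3 go.py .6165 -.027 .038 -5.8
```

```text
t 12.3 tcp [ 0.6134 -0.0282  0.0924] az 174.1 q7 1.67 F [ 0.4 -0.1 -3.7] w 0.0259 | d [-0.0031  0.0016  0.0543] spin [np.float64(3.14), np.float64(-0.002)]
```

>>> move_arm --rows '[{"dx": -0.001, "dy": 0, "dz": 0.02, "spin": 0, "hand": -1}, {"dx": -0.001, "dy": 0, "dz": 0.035, "spin": 0, "hand": -1}, {"dx": -0.001, "dy": 0, "dz": 0.045, "spin": 0, "hand": -1}, {"dx": -0.001, "dy": 0, "dz": 0.05, "spin": 0, "hand": -1}, {"dx": -0.001, "dy": 0, "dz": 0.052, "spin": 0, "hand": -1}, {"dx": -0.001, "dy": 0, "dz": 0.0535, "spin": 0, "hand": -1}, {"dx": -0.001, "dy": 0, "dz": 0.0545, "spin": 0, "hand": -1}, {"dx": -0.001, "dy": 0, "dz": 0.055, "spin": 0, "hand": -1}, {"dx": -0.001, "dy": 0, "dz": 0.055, "spin": 0, "hand": -1}, {"dx": -0.001, "dy": 0, "dz": 0.055, "spin": 0, "hand": -1}]'

```text
clock: 13.35
ee_pos: [0.6159, -0.0272, 0.0393]
ee_rot: [0.051, 0.999, 0.0, 0.0]
wrist_force: [0.1, -0.4, -2.4]
gripper_width: 0.0261
grip_force: 29.8
```

>>> move_arm --rows '[{"dx": 0, "dy": 0, "dz": 0.0006, "spin": 0, "hand": -1}, {"dx": 0, "dy": 0, "dz": 0.0012, "spin": 0, "hand": -1}, {"dx": 0, "dy": 0, "dz": 0.0014, "spin": 0, "hand": -1}, {"dx": 0, "dy": 0, "dz": 0.0014, "spin": 0, "hand": -1}, {"dx": 0, "dy": 0, "dz": 0.0014, "spin": 0, "hand": -1}]'

```text
clock: 13.85
ee_pos: [0.6158, -0.0271, 0.0381]
ee_rot: [0.051, 0.999, 0.0, 0.0]
wrist_force: [-1.8, -0.2, 2.8]
gripper_width: 0.0254
grip_force: 29.8
```

Contact. I'll release it and lift.

>>> move_arm --rows '[{"dx": 0, "dy": 0, "dz": 0, "spin": 0, "hand": 0.4}, {"dx": 0, "dy": 0, "dz": 0, "spin": 0, "hand": 0.4}, {"dx": 0, "dy": 0, "dz": 0, "spin": 0, "hand": 0.4}, {"dx": 0, "dy": 0, "dz": 0, "spin": 0, "hand": 0.4}, {"dx": 0, "dy": 0, "dz": 0, "spin": 0, "hand": 0.4}, {"dx": 0, "dy": 0, "dz": -0.02, "spin": 0, "hand": 0.4}, {"dx": 0, "dy": 0, "dz": -0.05, "spin": 0, "hand": 0.4}, {"dx": 0, "dy": 0, "dz": -0.1, "spin": 0, "hand": 1}, {"dx": 0, "dy": 0, "dz": -0.1, "spin": 0, "hand": 1}, {"dx": 0, "dy": 0, "dz": -0.1, "spin": 0, "hand": 1}]'

```text
clock: 14.85
ee_pos: [0.6168, -0.0272, 0.1392]
ee_rot: [0.051, 0.999, 0.0, 0.002]
wrist_force: [-0.5, -0.3, -0.8]
gripper_width: 0.0773
grip_force: 0.0
```

```bash
python3 go.py .3829 -.2676 .034 23.3
```

```text
t 14.8 tcp [ 0.6168 -0.0272  0.1392] az 174.2 q7 1.65 F [-0.5 -0.3 -0.8] w 0.0773 | d [ 0.2086 -0.263   0.1042] spin [np.float64(2.633), np.float64(-0.508)]
```

>>> move_arm --rows '[{"dx": 0.015, "dy": -0.019, "dz": 0, "spin": 0.14, "hand": 1}, {"dx": 0.04, "dy": -0.05, "dz": 0, "spin": 0.28, "hand": 1}, {"dx": 0.065, "dy": -0.082, "dz": 0, "spin": 0.42, "hand": 1}, {"dx": 0.09, "dy": -0.113, "dz": 0, "spin": 0.56, "hand": 1}, {"dx": 0.115, "dy": -0.145, "dz": 0, "spin": 0.7, "hand": 1}, {"dx": 0.14, "dy": -0.176, "dz": 0, "spin": 0.84, "hand": 1}, {"dx": 0.165, "dy": -0.208, "dz": 0, "spin": 0.98, "hand": 1}, {"dx": 0.185, "dy": -0.233, "dz": 0, "spin": 1.12, "hand": 1}, {"dx": 0.2, "dy": -0.252, "dz": 0, "spin": 1.26, "hand": 1}, {"dx": 0.2086, "dy": -0.263, "dz": 0, "spin": 1.4, "hand": 1}]'

```text
clock: 15.85
ee_pos: [0.3789, -0.2685, 0.1364]
ee_rot: [0.685, 0.728, -0.0, -0.001]
wrist_force: [0.2, 0.5, -0.9]
gripper_width: 0.087
grip_force: 0.0
```

```bash
python3 go.py .3829 -.2676 .034 23.3
```

```text
t 15.8 tcp [ 0.3789 -0.2685  0.1364] az 93.5 q7 0.58 F [ 0.2  0.5 -0.9] w 0.087 | d [0.0005 0.0042 0.1024] spin [np.float64(1.225), np.float64(-1.917)]
```

>>> move_arm --rows '[{"dx": 0, "dy": 0, "dz": 0.01, "spin": 0.14, "hand": 1}, {"dx": 0, "dy": 0, "dz": 0.015, "spin": 0.28, "hand": 1}, {"dx": 0, "dy": 0, "dz": 0.015, "spin": 0.42, "hand": 1}, {"dx": 0, "dy": 0, "dz": 0.015, "spin": 0.56, "hand": 1}, {"dx": 0, "dy": 0, "dz": 0.015, "spin": 0.7, "hand": 1}, {"dx": 0, "dy": 0, "dz": 0.015, "spin": 0.84, "hand": 1}, {"dx": 0, "dy": 0, "dz": 0.015, "spin": 0.98, "hand": 1}, {"dx": 0, "dy": 0, "dz": 0.015, "spin": 1.12, "hand": 1}, {"dx": 0, "dy": 0, "dz": 0.015, "spin": 1.225, "hand": 1}, {"dx": 0, "dy": 0, "dz": 0.015, "spin": 1.225, "hand": 1}]'

```text
clock: 16.85
ee_pos: [0.3806, -0.267, 0.1215]
ee_rot: [0.979, 0.206, -0.001, -0.001]
wrist_force: [0.6, 0.1, -0.1]
gripper_width: 0.0871
grip_force: 0.0
```

```bash
python3 go.py .3829 -.2676 .034 23.3;python3 -c "
from h import *
s=shot('scene');t=shot('top')
a=cv2.resize(s['color'][190:340,80:230,::-1],(400,400));b=cv2.resize(t['color'][160:260,310:410,::-1],(400,400))
cv2.imwrite('pics/d1.png',np.hstack([a,b]))"
```

```text
t 16.9 tcp [ 0.3806 -0.267   0.1215] az 23.8 q7 -0.61 F [ 0.6  0.1 -0.1] w 0.0871 | d [0.002  0.0016 0.0875] spin [np.float64(0.008), np.float64(-3.134)]
```

View pics/d1.png

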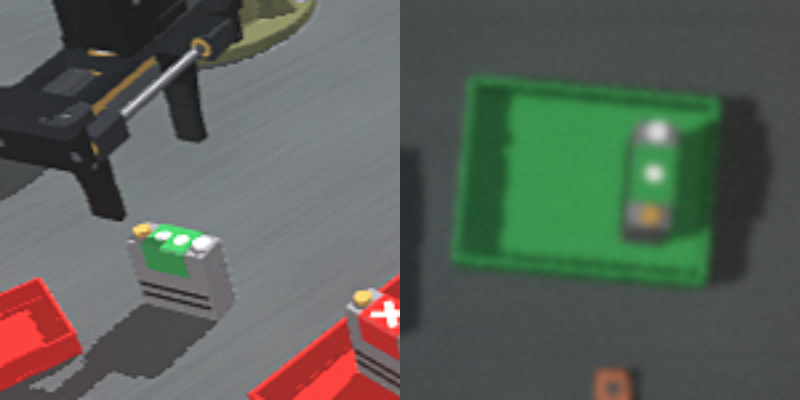

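Good cell 1 stands upright on the right side of the green tray, and good cell 2 is between the fingers. Same grip again.

>>> move_arm --rows '[{"dx": 0.002, "dy": 0.001, "dz": 0.03, "spin": 0, "hand": 1}, {"dx": 0.002, "dy": 0.001, "dz": 0.06, "spin": 0, "hand": 1}, {"dx": 0.002, "dy": 0.001, "dz": 0.087, "spin": 0, "hand": 1}, {"dx": 0.002, "dy": 0.001, "dz": 0.087, "spin": 0, "hand": 0}, {"dx": 0.002, "dy": 0.001, "dz": 0.087, "spin": 0, "hand": -1}, {"dx": 0.002, "dy": 0.001, "dz": 0.087, "spin": 0, "hand": -1}, {"dx": 0.002, "dy": 0.001, "dz": 0.087, "spin": 0, "hand": -1}, {"dx": 0.002, "dy": 0.001, "dz": 0.087, "spin": 0, "hand": -1}, {"dx": 0.002, "dy": 0.001, "dz": 0.087, "spin": 0, "hand": -1}, {"dx": 0.002, "dy": 0.001, "dz": 0.087, "spin": 0, "hand": -1}]'

```text
clock: 17.95
ee_pos: [0.384, -0.2677, 0.036]
ee_rot: [0.979, 0.206, 0.0, -0.0]
wrist_force: [0.4, -0.9, -0.1]
gripper_width: 0.0389
grip_force: 0.0
```

>>> move_arm --rows '[{"dx": 0, "dy": 0, "dz": 0, "spin": 0, "hand": -1}, {"dx": 0, "dy": 0, "dz": 0, "spin": 0, "hand": -1}, {"dx": 0, "dy": 0, "dz": 0, "spin": 0, "hand": -1}, {"dx": 0, "dy": 0, "dz": 0, "spin": 0, "hand": -1}, {"dx": 0, "dy": 0, "dz": -0.02, "spin": 0, "hand": -1}, {"dx": 0, "dy": 0, "dz": -0.05, "spin": 0, "hand": -1}, {"dx": 0, "dy": 0, "dz": -0.09, "spin": 0, "hand": -1}, {"dx": 0, "dy": 0, "dz": -0.13, "spin": 0, "hand": -1}, {"dx": 0, "dy": 0, "dz": -0.13, "spin": 0, "hand": -1}]'

```text
clock: 18.85
ee_pos: [0.3866, -0.2692, 0.1701]
ee_rot: [0.979, 0.206, 0.004, 0.001]
wrist_force: [-0.1, -0.4, -2.2]
gripper_width: 0.0255
grip_force: 29.8
```

```bash
python3 go.py .624 .047 .038 -5.8
```

```text
t 18.9 tcp [ 0.3866 -0.2692  0.1701] az 23.8 q7 -0.67 F [-0.1 -0.4 -2.2] w 0.0255 | d [ 0.3437 -0.1943  0.1339] spin [np.float64(0.516), np.float64(-2.626)]
```

>>> move_arm --rows '[{"dx": 0.012, "dy": -0.007, "dz": 0, "spin": 0.03, "hand": -1}, {"dx": 0.038, "dy": -0.021, "dz": 0, "spin": 0.08, "hand": -1}, {"dx": 0.073, "dy": -0.04, "dz": 0, "spin": 0.14, "hand": -1}, {"dx": 0.11, "dy": -0.061, "dz": 0, "spin": 0.2, "hand": -1}, {"dx": 0.147, "dy": -0.081, "dz": 0, "spin": 0.26, "hand": -1}, {"dx": 0.184, "dy": -0.102, "dz": 0, "spin": 0.32, "hand": -1}, {"dx": 0.221, "dy": -0.122, "dz": 0, "spin": 0.38, "hand": -1}, {"dx": 0.258, "dy": -0.143, "dz": 0, "spin": 0.43, "hand": -1}, {"dx": 0.29, "dy": -0.16, "dz": 0, "spin": 0.48, "hand": -1}, {"dx": 0.318, "dy": -0.176, "dz": 0, "spin": 0.516, "hand": -1}]'

```text
clock: 19.85
ee_pos: [0.6038, 0.0236, 0.1633]
ee_rot: [0.999, -0.051, -0.002, 0.0]
wrist_force: [-0.3, -0.0, -1.7]
gripper_width: 0.0257
grip_force: 29.8
```

```bash
python3 go.py .624 .047 .0398 -5.8
```

```text
t 19.9 tcp [0.6038 0.0236 0.1633] az -5.8 q7 -1.58 F [-0.3 -0.  -1.7] w 0.0257 | d [ 0.0181 -0.0254  0.1234] spin [np.float64(-0.0), np.float64(3.141)]
```

>>> move_arm --rows '[{"dx": 0.012, "dy": -0.017, "dz": 0, "spin": 0, "hand": -1}, {"dx": 0.018, "dy": -0.025, "dz": 0, "spin": 0, "hand": -1}, {"dx": 0.018, "dy": -0.025, "dz": 0.01, "spin": 0, "hand": -1}, {"dx": 0.018, "dy": -0.025, "dz": 0.03, "spin": 0, "hand": -1}, {"dx": 0.018, "dy": -0.025, "dz": 0.055, "spin": 0, "hand": -1}, {"dx": 0.018, "dy": -0.025, "dz": 0.08, "spin": 0, "hand": -1}, {"dx": 0.018, "dy": -0.025, "dz": 0.1, "spin": 0, "hand": -1}, {"dx": 0.018, "dy": -0.025, "dz": 0.112, "spin": 0, "hand": -1}, {"dx": 0.018, "dy": -0.025, "dz": 0.118, "spin": 0, "hand": -1}, {"dx": 0.018, "dy": -0.025, "dz": 0.118, "spin": 0, "hand": -1}]'

```text
clock: 20.85
ee_pos: [0.6235, 0.0437, 0.047]
ee_rot: [0.999, -0.051, -0.001, 0.0]
wrist_force: [0.1, 0.1, -1.3]
gripper_width: 0.026
grip_force: 29.8
```

```bash
python3 go.py .624 .047 .0398 -5.8
```

```text
t 20.9 tcp [0.6235 0.0437 0.047 ] az -5.9 q7 -1.54 F [ 0.1  0.1 -1.3] w 0.026 | d [ 0.0001 -0.0033  0.0072] spin [np.float64(-0.001), np.float64(3.141)]
```

>>> move_arm --rows '[{"dx": 0, "dy": -0.001, "dz": 0.002, "spin": 0, "hand": -1}, {"dx": 0, "dy": -0.002, "dz": 0.004, "spin": 0, "hand": -1}, {"dx": 0, "dy": -0.002, "dz": 0.005, "spin": 0, "hand": -1}, {"dx": 0, "dy": -0.002, "dz": 0.006, "spin": 0, "hand": -1}, {"dx": 0, "dy": -0.002, "dz": 0.0065, "spin": 0, "hand": -1}, {"dx": 0, "dy": -0.002, "dz": 0.0065, "spin": 0, "hand": -1}]'

```text
clock: 21.45
ee_pos: [0.6245, 0.0466, 0.0412]
ee_rot: [0.999, -0.051, 0.0, -0.0]
wrist_force: [-0.4, 0.0, -1.9]
gripper_width: 0.0262
grip_force: 29.8
```

>>> move_arm --rows '[{"dx": 0, "dy": 0, "dz": 0.0006, "spin": 0, "hand": -1}, {"dx": 0, "dy": 0, "dz": 0.0011, "spin": 0, "hand": -1}, {"dx": 0, "dy": 0, "dz": 0.0016, "spin": 0, "hand": -1}, {"dx": 0, "dy": 0, "dz": 0.0016, "spin": 0, "hand": -1}, {"dx": 0, "dy": 0, "dz": 0.0016, "spin": 0, "hand": -1}]'

```text
clock: 21.95
ee_pos: [0.6245, 0.0465, 0.0398]
ee_rot: [0.999, -0.051, 0.0, -0.0]
wrist_force: [-0.4, 0.5, 0.3]
gripper_width: 0.026
grip_force: 29.8
```

>>> move_arm --rows '[{"dx": 0, "dy": 0, "dz": 0.0003, "spin": 0, "hand": -1}, {"dx": 0, "dy": 0, "dz": 0.0003, "spin": 0, "hand": 0.2}, {"dx": 0, "dy": 0, "dz": 0.0003, "spin": 0, "hand": 0.2}, {"dx": 0, "dy": 0, "dz": 0.0003, "spin": 0, "hand": 0.2}, {"dx": 0, "dy": 0, "dz": 0.0003, "spin": 0, "hand": 0.2}, {"dx": 0, "dy": 0, "dz": 0.0003, "spin": 0, "hand": 0.2}, {"dx": 0, "dy": 0, "dz": -0.02, "spin": 0, "hand": 0.2}, {"dx": 0, "dy": 0, "dz": -0.05, "spin": 0, "hand": 0.2}, {"dx": 0, "dy": 0, "dz": -0.08, "spin": 0, "hand": 0.2}, {"dx": 0, "dy": 0, "dz": -0.08, "spin": 0, "hand": 0.2}]'

```text
clock: 22.95
ee_pos: [0.6276, 0.0464, 0.1242]
ee_rot: [0.999, -0.051, 0.004, -0.001]
wrist_force: [1.1, 0.8, 0.3]
gripper_width: 0.0518
grip_force: 0.0
```

```bash
python3 go.py .4624 -.008 .005 3.9; python3 go.py .417 .14 .005 13.2
python3 - <<'E'
from h import *
t=shot('top'); s=shot('scene')
a=cv2.resize(t['color'][180:320,260:400,::-1],(480,480),interpolation=cv2.INTER_CUBIC);b=cv2.resize(s['color'][180:320,240:380,::-1],(320,320));b=cv2.copyMakeBorder(b,0,160,0,0,0)
cv2.imwrite('pics/e1.png',np.hstack([a,b]))
E
```

```text
t 22.9 tcp [0.6276 0.0464 0.1242] az -5.8 q7 -1.58 F [1.1 0.8 0.3] w 0.0518 | d [-0.1598  0.0711  0.1178] spin [np.float64(-0.17), np.float64(2.972)]
 t 22.9 tcp [0.6276 0.0464 0.1242] az -5.8 q7 -1.58 F [1.1 0.8 0.3] w 0.0518 | d [-0.2199 -0.0716  0.1176] spin [np.float64(-0.332), np.float64(2.81)]
```

View pics/e1.png

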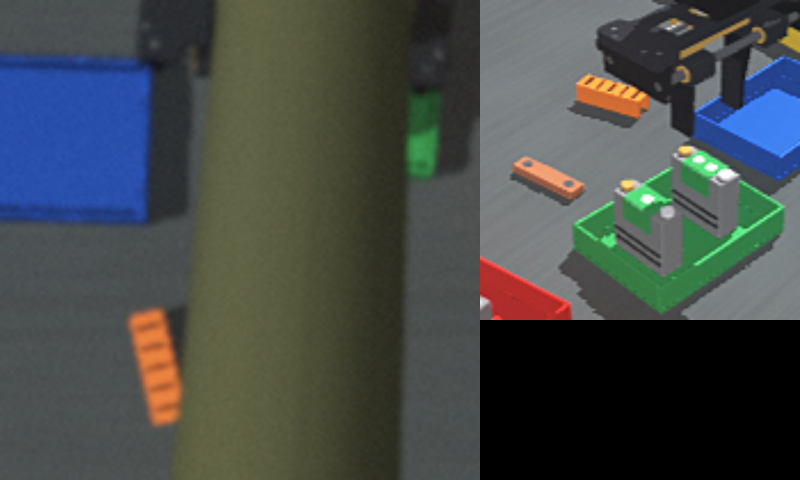

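>>> move_arm --rows '[{"dx": -0.035, "dy": 0.016, "dz": 0, "spin": -0.05, "hand": 0.3}, {"dx": -0.075, "dy": 0.034, "dz": 0, "spin": -0.1, "hand": 0.3}, {"dx": -0.115, "dy": 0.052, "dz": 0, "spin": -0.15, "hand": 0.3}, {"dx": -0.145, "dy": 0.065, "dz": 0.02, "spin": -0.17, "hand": 0.3}, {"dx": -0.156, "dy": 0.07, "dz": 0.05, "spin": -0.17, "hand": 0.3}, {"dx": -0.156, "dy": 0.07, "dz": 0.08, "spin": -0.17, "hand": 0.3}, {"dx": -0.156, "dy": 0.07, "dz": 0.08, "spin": -0.17, "hand": 0.3}, {"dx": -0.156, "dy": 0.07, "dz": 0.08, "spin": -0.17, "hand": 0.3}]'

```text
clock: 23.85
ee_pos: [0.4616, -0.0076, 0.0392]
ee_rot: [0.999, 0.034, -0.001, 0.001]
wrist_force: [-0.4, -0.5, 1.1]
gripper_width: 0.0569
grip_force: 0.0
```

```bash
python3 go.py .4624 -.0075 .004 3.9
python3 - <<'E'
from h import *
s=shot('scene')
cv2.imwrite('pics/f1.png',cv2.resize(s['color'][200:300,220:340,::-1],(600,500),interpolation=cv2.INTER_CUBIC))
E
```

```text
t 23.9 tcp [ 0.4616 -0.0076  0.0392] az 3.9 q7 -1.45 F [-0.4 -0.5  1.1] w 0.0569 | d [ 0.0009 -0.0001  0.0352] spin [np.float64(0.001), np.float64(-3.141)]
```

View pics/f1.png

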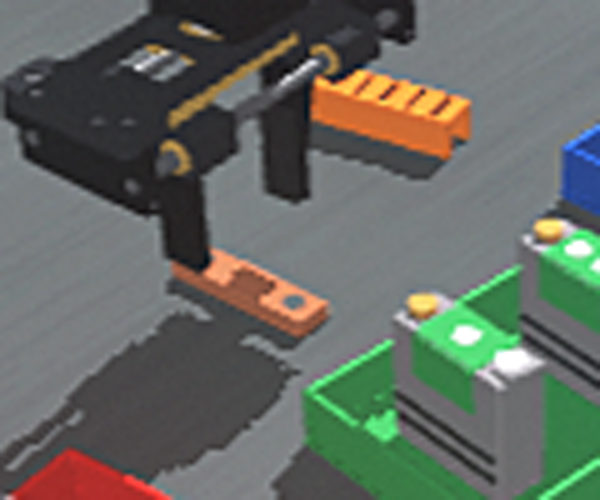

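The fingers straddle the link and the view agrees with the numbers. I'm descending to grip it.

>>> move_arm --rows '[{"dx": 0, "dy": 0, "dz": 0.015, "spin": 0, "hand": 0.3}, {"dx": 0, "dy": 0, "dz": 0.028, "spin": 0, "hand": 0.3}, {"dx": 0, "dy": 0, "dz": 0.035, "spin": 0, "hand": 0.3}, {"dx": 0, "dy": 0, "dz": 0.0355, "spin": 0, "hand": 0.3}, {"dx": 0, "dy": 0, "dz": 0.0355, "spin": 0, "hand": -1}, {"dx": 0, "dy": 0, "dz": 0.0355, "spin": 0, "hand": -1}, {"dx": 0, "dy": 0, "dz": 0.0355, "spin": 0, "hand": -1}, {"dx": 0, "dy": 0, "dz": 0.0355, "spin": 0, "hand": -1}, {"dx": 0, "dy": 0, "dz": 0.0355, "spin": 0, "hand": -1}, {"dx": 0, "dy": 0, "dz": 0.0355, "spin": 0, "hand": -1}]'

```text
clock: 24.9
ee_pos: [0.4623, -0.0073, 0.0042]
ee_rot: [0.999, 0.034, 0.0, -0.0]
wrist_force: [-0.1, -0.2, 1.9]
gripper_width: 0.0194
grip_force: 30.0
```

>>> move_arm --rows '[{"dx": 0, "dy": 0, "dz": 0, "spin": 0, "hand": -1}, {"dx": 0, "dy": 0, "dz": 0, "spin": 0, "hand": -1}, {"dx": 0, "dy": 0, "dz": -0.02, "spin": 0, "hand": -1}, {"dx": 0, "dy": 0, "dz": -0.05, "spin": 0, "hand": -1}, {"dx": 0, "dy": 0, "dz": -0.09, "spin": 0, "hand": -1}, {"dx": 0, "dy": 0, "dz": -0.1, "spin": 0, "hand": -1}, {"dx": 0, "dy": 0, "dz": -0.1, "spin": 0, "hand": -1}]'

```text
clock: 25.6
ee_pos: [0.4633, -0.0069, 0.1052]
ee_rot: [0.999, 0.035, 0.002, -0.001]
wrist_force: [-0.5, -0.3, -1.5]
gripper_width: 0.0196
grip_force: 30.0
```

```bash
python3 go.py .5825 .1885 .0085 -2.3
```

```text
t 25.6 tcp [ 0.4633 -0.0069  0.1052] az 4.0 q7 -1.53 F [-0.5 -0.3 -1.5] w 0.0196 | d [ 0.1321 -0.1865  0.0975] spin [np.float64(0.109), np.float64(-3.032)]
```

>>> move_arm --rows '[{"dx": 0.012, "dy": -0.017, "dz": 0, "spin": 0.02, "hand": -1}, {"dx": 0.034, "dy": -0.049, "dz": 0, "spin": 0.05, "hand": -1}, {"dx": 0.059, "dy": -0.083, "dz": 0, "spin": 0.08, "hand": -1}, {"dx": 0.084, "dy": -0.118, "dz": 0, "spin": 0.109, "hand": -1}, {"dx": 0.108, "dy": -0.152, "dz": 0, "spin": 0.109, "hand": -1}, {"dx": 0.126, "dy": -0.177, "dz": 0, "spin": 0.109, "hand": -1}, {"dx": 0.1325, "dy": -0.186, "dz": 0, "spin": 0.109, "hand": -1}, {"dx": 0.1325, "dy": -0.186, "dz": 0.01, "spin": 0.109, "hand": -1}, {"dx": 0.1325, "dy": -0.186, "dz": 0.03, "spin": 0.109, "hand": -1}, {"dx": 0.1325, "dy": -0.186, "dz": 0.055, "spin": 0.109, "hand": -1}]'

```text
clock: 26.6
ee_pos: [0.5809, 0.1847, 0.0475]
ee_rot: [1.0, -0.021, -0.0, 0.001]
wrist_force: [-0.7, 0.4, -1.4]
gripper_width: 0.0191
grip_force: 30.0
```

```bash
python3 go.py .5825 .1885 .0085 -2.3
```

```text
t 26.6 tcp [0.5809 0.1847 0.0475] az -2.4 q7 -1.75 F [-0.7  0.4 -1.4] w 0.0191 | d [ 0.0015 -0.0039  0.039 ] spin [np.float64(-0.003), np.float64(3.139)]
```

>>> move_arm --rows '[{"dx": 0, "dy": -0.002, "dz": 0.012, "spin": 0, "hand": -1}, {"dx": 0, "dy": -0.002, "dz": 0.024, "spin": 0, "hand": -1}, {"dx": 0, "dy": -0.002, "dz": 0.032, "spin": 0, "hand": -1}, {"dx": 0, "dy": -0.002, "dz": 0.036, "spin": 0, "hand": -1}, {"dx": 0, "dy": -0.002, "dz": 0.038, "spin": 0, "hand": -1}, {"dx": 0, "dy": -0.002, "dz": 0.0395, "spin": 0, "hand": -1}, {"dx": 0, "dy": -0.002, "dz": 0.0405, "spin": 0, "hand": -1}, {"dx": 0, "dy": -0.002, "dz": 0.0405, "spin": 0, "hand": -1}]'

```text
clock: 27.4
ee_pos: [0.5819, 0.1895, 0.0089]
ee_rot: [1.0, -0.02, 0.0, -0.0]
wrist_force: [-0.8, 0.3, -1.5]
gripper_width: 0.0194
grip_force: 30.0
```

>>> move_arm --rows '[{"dx": 0, "dy": 0, "dz": 0.0005, "spin": 0, "hand": -1}, {"dx": 0, "dy": 0, "dz": 0.001, "spin": 0, "hand": -1}, {"dx": 0, "dy": 0, "dz": 0.001, "spin": 0, "hand": -1}, {"dx": 0, "dy": 0, "dz": 0.001, "spin": 0, "hand": -1}]'

```text
clock: 27.8
ee_pos: [0.5819, 0.1895, 0.0082]
ee_rot: [1.0, -0.02, 0.0, -0.0]
wrist_force: [-1.4, 0.3, 5.0]
gripper_width: 0.0191
grip_force: 30.0
```

Contact. I'll release the link and lift.

>>> move_arm --rows '[{"dx": 0, "dy": 0, "dz": 0, "spin": 0, "hand": -0.25}, {"dx": 0, "dy": 0, "dz": 0, "spin": 0, "hand": -0.25}, {"dx": 0, "dy": 0, "dz": 0, "spin": 0, "hand": -0.25}, {"dx": 0, "dy": 0, "dz": 0, "spin": 0, "hand": -0.25}, {"dx": 0, "dy": 0, "dz": -0.02, "spin": 0, "hand": -0.25}, {"dx": 0, "dy": 0, "dz": -0.05, "spin": 0, "hand": -0.25}, {"dx": 0, "dy": 0, "dz": -0.08, "spin": 0, "hand": 0.5}, {"dx": 0, "dy": 0, "dz": -0.08, "spin": 0, "hand": 0.5}, {"dx": 0, "dy": 0, "dz": -0.08, "spin": 0, "hand": 0.5}]'

```text
clock: 28.7
ee_pos: [0.582, 0.1896, 0.0881]
ee_rot: [1.0, -0.02, 0.001, -0.0]
wrist_force: [-0.6, -0.0, -0.7]
gripper_width: 0.0491
grip_force: 0.0
```

```bash
python3 go.py .417 .14 .01 13.2
python3 - <<'E'
from m import *
d=shot('top'); print(box(d,(307,287),28,'cu',.022))
for r in arm.search_frame('scene','orange_cover'): print(np.round(r['position'],3),r['confidence'])
E
```

```text
t 28.7 tcp [0.582  0.1896 0.0881] az -2.3 q7 -1.77 F [-0.6 -0.  -0.7] w 0.0491 | d [-0.163   0.0562  0.0778] spin [np.float64(-0.271), np.float64(2.871)]
[418.2 133.1  85.   21.4  11.2]
[0.426 0.132 0.018] 0.67
```

>>> move_arm --rows '[{"dx": -0.035, "dy": 0.012, "dz": 0, "spin": -0.07, "hand": 0.5}, {"dx": -0.075, "dy": 0.026, "dz": 0, "spin": -0.14, "hand": 0.5}, {"dx": -0.115, "dy": 0.04, "dz": 0, "spin": -0.21, "hand": 0.5}, {"dx": -0.145, "dy": 0.05, "dz": 0, "spin": -0.26, "hand": 0.5}, {"dx": -0.163, "dy": 0.056, "dz": 0.01, "spin": -0.271, "hand": 0.5}, {"dx": -0.163, "dy": 0.056, "dz": 0.03, "spin": -0.271, "hand": 0.5}, {"dx": -0.163, "dy": 0.056, "dz": 0.04, "spin": -0.271, "hand": 0.5}, {"dx": -0.163, "dy": 0.056, "dz": 0.04, "spin": -0.271, "hand": 0.5}]'

```text
clock: 29.6
ee_pos: [0.4151, 0.1391, 0.0458]
ee_rot: [0.993, 0.115, -0.002, 0.001]
wrist_force: [-0.2, -0.6, -0.4]
gripper_width: 0.0657
grip_force: 0.0
```

```bash
python3 go.py .417 .139 .006 13
python3 - <<'E'
from h import *
s=shot('scene')
cv2.imwrite('pics/g1.png',cv2.resize(s['color'][160:280,250:410,::-1],(640,480),interpolation=cv2.INTER_CUBIC))
E
```

```text
t 29.6 tcp [0.4151 0.1391 0.0458] az 13.2 q7 -1.69 F [-0.2 -0.6 -0.4] w 0.0657 | d [0.002  0.0004 0.0398] spin [np.float64(0.004), np.float64(-3.138)]
```

View pics/g1.png

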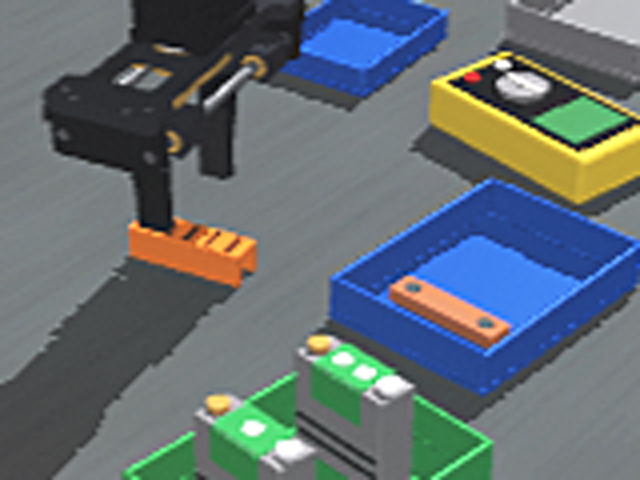

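The link lies flat in the blue tray, and the cover is between the fingers.

>>> move_arm --rows '[{"dx": 0.001, "dy": 0, "dz": 0.015, "spin": 0, "hand": 0.5}, {"dx": 0.001, "dy": 0, "dz": 0.03, "spin": 0, "hand": 0.5}, {"dx": 0.001, "dy": 0, "dz": 0.04, "spin": 0, "hand": 0.5}, {"dx": 0.001, "dy": 0, "dz": 0.04, "spin": 0, "hand": 0}, {"dx": 0.001, "dy": 0, "dz": 0.04, "spin": 0, "hand": -1}, {"dx": 0.001, "dy": 0, "dz": 0.04, "spin": 0, "hand": -1}, {"dx": 0.001, "dy": 0, "dz": 0.04, "spin": 0, "hand": -1}, {"dx": 0.001, "dy": 0, "dz": 0.04, "spin": 0, "hand": -1}, {"dx": 0.001, "dy": 0, "dz": 0.04, "spin": 0, "hand": -1}, {"dx": 0.001, "dy": 0, "dz": 0.04, "spin": 0, "hand": -1}]'

```text
clock: 30.65
ee_pos: [0.4177, 0.1403, 0.0078]
ee_rot: [0.993, 0.115, 0.0, -0.0]
wrist_force: [-0.2, -0.5, 1.7]
gripper_width: 0.024
grip_force: 30.0
```

>>> move_arm --rows '[{"dx": 0, "dy": 0, "dz": 0, "spin": 0, "hand": -1}, {"dx": 0, "dy": 0, "dz": 0, "spin": 0, "hand": -1}, {"dx": 0, "dy": 0, "dz": -0.02, "spin": 0, "hand": -1}, {"dx": 0, "dy": 0, "dz": -0.05, "spin": 0, "hand": -1}, {"dx": 0, "dy": 0, "dz": -0.09, "spin": 0, "hand": -1}, {"dx": 0, "dy": 0, "dz": -0.1, "spin": 0, "hand": -1}, {"dx": 0, "dy": 0, "dz": -0.1, "spin": 0, "hand": -1}]'

```text
clock: 31.35
ee_pos: [0.4186, 0.1409, 0.1089]
ee_rot: [0.993, 0.115, 0.002, -0.001]
wrist_force: [-0.4, 0.0, -0.6]
gripper_width: 0.024
grip_force: 30.0
```

```bash
python3 go.py .5855 .2595 .01 -2.3
```

```text
t 31.4 tcp [0.4186 0.1409 0.1089] az 13.2 q7 -1.75 F [-0.4  0.  -0.6] w 0.024 | d [ 0.1893 -0.077   0.0997] spin [np.float64(0.271), np.float64(-2.87)]
```

>>> move_arm --rows '[{"dx": 0.016, "dy": -0.007, "dz": 0, "spin": 0.04, "hand": -1}, {"dx": 0.047, "dy": -0.019, "dz": 0, "spin": 0.09, "hand": -1}, {"dx": 0.082, "dy": -0.033, "dz": 0, "spin": 0.15, "hand": -1}, {"dx": 0.117, "dy": -0.048, "dz": 0, "spin": 0.21, "hand": -1}, {"dx": 0.15, "dy": -0.061, "dz": 0, "spin": 0.25, "hand": -1}, {"dx": 0.178, "dy": -0.072, "dz": 0, "spin": 0.271, "hand": -1}, {"dx": 0.1895, "dy": -0.077, "dz": 0, "spin": 0.271, "hand": -1}, {"dx": 0.1895, "dy": -0.077, "dz": 0.01, "spin": 0.271, "hand": -1}, {"dx": 0.1895, "dy": -0.077, "dz": 0.03, "spin": 0.271, "hand": -1}, {"dx": 0.1895, "dy": -0.077, "dz": 0.055, "spin": 0.271, "hand": -1}]'

```text
clock: 32.35
ee_pos: [0.5833, 0.2572, 0.0503]
ee_rot: [1.0, -0.02, -0.001, 0.0]
wrist_force: [0.1, -0.3, -0.3]
gripper_width: 0.0241
grip_force: 30.0
```

```bash
python3 go.py .5855 .2595 .0118 -2.3
```

```text
t 32.4 tcp [0.5833 0.2572 0.0503] az -2.3 q7 -1.85 F [ 0.1 -0.3 -0.3] w 0.0241 | d [ 0.0022 -0.0024  0.0385] spin [np.float64(-0.001), np.float64(3.141)]
```

>>> move_arm --rows '[{"dx": 0, "dy": -0.001, "dz": 0.012, "spin": 0, "hand": -1}, {"dx": 0, "dy": -0.001, "dz": 0.024, "spin": 0, "hand": -1}, {"dx": 0, "dy": -0.001, "dz": 0.032, "spin": 0, "hand": -1}, {"dx": 0, "dy": -0.001, "dz": 0.036, "spin": 0, "hand": -1}, {"dx": 0, "dy": -0.001, "dz": 0.038, "spin": 0, "hand": -1}, {"dx": 0, "dy": -0.001, "dz": 0.0395, "spin": 0, "hand": -1}, {"dx": 0, "dy": -0.001, "dz": 0.0405, "spin": 0, "hand": -1}, {"dx": 0, "dy": -0.001, "dz": 0.0405, "spin": 0, "hand": -1}]'

```text
clock: 33.15
ee_pos: [0.5847, 0.2596, 0.0125]
ee_rot: [1.0, -0.02, 0.0, -0.0]
wrist_force: [0.2, -0.9, -0.9]
gripper_width: 0.0237
grip_force: 30.0
```

>>> move_arm --rows '[{"dx": 0, "dy": 0, "dz": 0.0004, "spin": 0, "hand": -1}, {"dx": 0, "dy": 0, "dz": 0.0008, "spin": 0, "hand": -1}, {"dx": 0, "dy": 0, "dz": 0.0008, "spin": 0, "hand": -1}, {"dx": 0, "dy": 0, "dz": 0.0008, "spin": 0, "hand": -1}]'

```text
clock: 33.55
ee_pos: [0.5847, 0.2596, 0.0119]
ee_rot: [1.0, -0.02, 0.0, -0.0]
wrist_force: [-1.1, -0.5, 4.4]
gripper_width: 0.0238
grip_force: 30.0
```

>>> move_arm --rows '[{"dx": 0, "dy": 0, "dz": 0, "spin": 0, "hand": -0.13}, {"dx": 0, "dy": 0, "dz": 0, "spin": 0, "hand": -0.13}, {"dx": 0, "dy": 0, "dz": 0, "spin": 0, "hand": -0.13}, {"dx": 0, "dy": 0, "dz": 0, "spin": 0, "hand": -0.13}, {"dx": 0, "dy": 0, "dz": -0.02, "spin": 0, "hand": -0.13}, {"dx": 0, "dy": 0, "dz": -0.05, "spin": 0, "hand": -0.13}, {"dx": 0, "dy": 0, "dz": -0.09, "spin": 0, "hand": -0.13}, {"dx": 0, "dy": 0, "dz": -0.13, "spin": 0, "hand": -0.13}, {"dx": 0, "dy": 0, "dz": -0.16, "spin": 0, "hand": -0.13}, {"dx": 0, "dy": 0, "dz": -0.18, "spin": 0, "hand": -0.13}]'

```text
clock: 34.55
ee_pos: [0.5854, 0.2597, 0.1942]
ee_rot: [1.0, -0.02, 0.002, -0.001]
wrist_force: [-0.1, 0.4, 0.1]
gripper_width: 0.0377
grip_force: 0.0
```

>>> move_arm --rows '[{"dx": -0.02, "dy": -0.035, "dz": 0, "spin": 0, "hand": 0}, {"dx": -0.04, "dy": -0.07, "dz": 0, "spin": 0, "hand": 0}, {"dx": -0.06, "dy": -0.105, "dz": 0, "spin": 0, "hand": 0}, {"dx": -0.08, "dy": -0.14, "dz": 0, "spin": 0, "hand": 0}, {"dx": -0.1, "dy": -0.175, "dz": 0, "spin": 0, "hand": 0}, {"dx": -0.12, "dy": -0.21, "dz": 0, "spin": 0, "hand": 0}, {"dx": -0.14, "dy": -0.24, "dz": 0, "spin": 0, "hand": 0}, {"dx": -0.15, "dy": -0.25, "dz": 0, "spin": 0, "hand": 0}, {"dx": -0.15, "dy": -0.25, "dz": 0, "spin": 0, "hand": 0}]'

```text
clock: 35.45
ee_pos: [0.442, 0.5174, 0.1906]
ee_rot: [1.0, -0.018, -0.001, 0.0]
wrist_force: [-0.1, 1.2, 0.4]
gripper_width: 0.0437
grip_force: 0.0
```

Run:
```python
from h import *
t=shot('top'); s=shot('scene')
a=cv2.resize(t['color'][170:330,160:560,::-1],(800,320),interpolation=cv2.INTER_CUBIC);b=cv2.resize(s['color'][160:400,80:440,::-1],(420,280),interpolation=cv2.INTER_AREA);b=cv2.copyMakeBorder(b,0,0,0,380,0)
cv2.imwrite('pics/z1.png',np.vstack([a,b]))
```

```text
(no output)
```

View pics/z1.png

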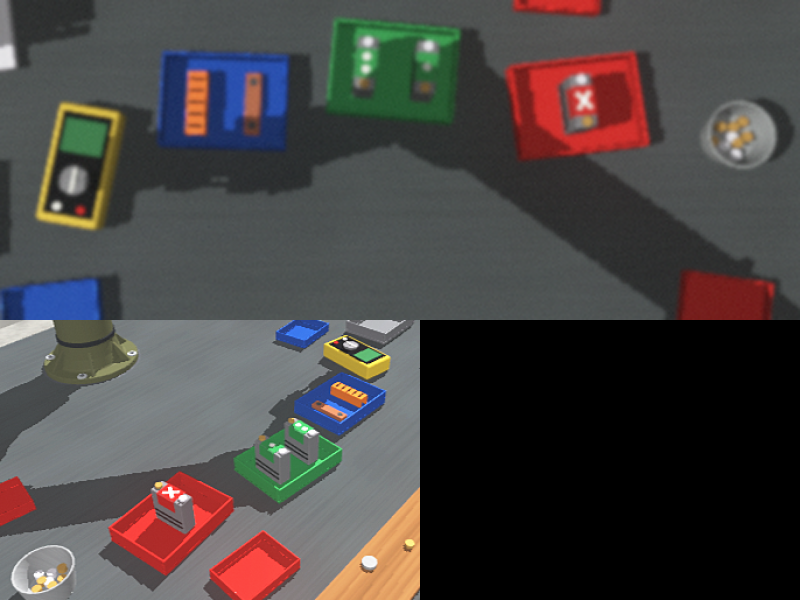

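The picture shows every part flat or upright in its tray: failed cell at (578,102), good cells at (365,68) and (425,70), cover at (196,103), link at (252,103). The meter and nut cup have not moved, and the arm is clear, so I'm handing in.

```bash
python3 -c "
from bench import arm
print(arm.close_job())"
```

```text
the job is handed in; nothing more can be done
None
```

The job is handed in: the failed cell went into the large red tray first, then both good cells upright into the green tray, then the link and cover flat side by side in the large blue tray; the meter and nut cup were not touched, and the clock read about 35 s.

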